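# Start the clamp bolt in its boss by the thread drop and hold it

## Task

The crank bolt stands loose on top of the thread in its steel boss. Hold its red crank handle and turn the bolt backward (anticlockwise seen from above) until you feel it drop off the thread start, then turn it forward (clockwise) one full turn from the drop so that the thread has caught. Finish there, standing still with the gripper still holding the red handle; do not let go, and leave the other things on the board and table where they are.

Things in the scene. Friction and masses are not known exactly. Their poses are not given: they have to be found in the camera images.
- boss: The threaded boss, fixed: a dark steel cylinder 68 mm across on a round grey flange (132 mm across, 10 mm thick), 82 mm high in all, standing on a 12 mm plywood board. Origin at the centre of its underside; z is up, along the bolt's axis. The thread is inside and cannot be seen; where its start lies round the boss is not marked.
- bolt: The bolt with its crank, already standing in the boss, which guides it: it only turns about the vertical axis and moves up or down (about 0.7 kg, sinks by its own weight). Origin on the axis, at the top of its round hub (46 mm across, 20 mm thick); the crank arm's top is 2 mm lower. Own x points along the crank arm to the handle. Keeps its angle when let go; turning takes about 1 N at the handle.
- thread (a point): A point on the bolt's axis inside the boss, 54 mm below the hub's top; goes up and down with the bolt. Coarse right-hand thread: turned backward (anticlockwise from above) the bolt climbs 8 mm a turn; at the thread start, 1.1 to 2.8 rad back from where it stands at first, it falls 8 mm at once by its own weight; turned forward it sinks 8 mm a turn.
- grip: The red handle sleeve on the crank's upright pin: 28 mm in diameter, 36 mm long, axis vertical, origin at its centre, 55 mm from the bolt's axis, 28 mm above the hub's top at first. It spins freely on the pin, so a gripper can carry it round the bolt's axis (a circle of 55 mm radius) without turning. It may be held at one height through the whole job: see the pin.
- pin_top (a point): Top of the 12 mm steel pin on which the red sleeve spins, 40 mm above the sleeve's centre at first. The sleeve slides along it, 10 mm down and 22 mm up from where it is at first, with 2.5 N of drag: bolt and pin can climb, drop and sink while the sleeve is held. The drag pulls a gripper up as the bolt climbs and down as it drops or sinks, so the vertical force changes by some 4 N at the drop.
- box_a: Bystander, not to be moved: blue plastic single-gang electrical box, 57 x 95 x 68 mm, open at the top, standing loose near the boss; origin under its centre
- nut_plate: Bystander, not to be moved: loose square steel nut plate, 60 x 60 x 10 mm with a round hole, lying near the boss; origin under its centre
- pliers: Bystander, not to be moved: pliers with blue handles, 205 mm long, lying on the table beside the plywood; origin near the pivot, underside
- driver: Bystander, not to be moved: screwdriver with a yellow handle lying on the table beside the plywood; origin underneath
- jar: Bystander, not to be moved: small clear jar with orange cap, 64 mm across, 80 mm high, standing on the table; origin under its centre
- box_b: Bystander, not to be moved: second blue box like the first, standing on the table; origin under its centre
- gland: Bystander, not to be moved: black plastic cable gland, 52 mm across, 45 mm high, standing near the boss; origin under its centre

How it is judged:
On the way, in this order (a step that is already met when the one before it is completed fails the run):
1. the bolt has been turned backward to the top of the thread (within 60 degrees of the thread start, hub less than 1.4 mm below its highest) (z of bolt in the frame of boss above 0.1266 m and x of grip in the frame of boss above 0.0275 m), for 0.05 s.
2. the bolt has dropped off the thread start (hub more than 6 mm below its highest) (z of bolt in the frame of boss between 0.1175 and 0.122 m), for 0.05 s.
At the end, for the whole second after the job is handed in: The bolt is caught about one turn forward of its drop (hub 4.4 to 11.6 mm lower than the drop level, that is 0.55 to 1.45 turn), standing still, and the fingers still hold the red handle with more than 3 N (z of bolt in the frame of boss between 0.1084 and 0.1156 m and contact force between the fingers and grip above 3 N and angular speed of bolt below 0.15 rad/s and linear speed of bolt below 0.01 m/s); the arm keeps its last pose, push and grip.
It fails at once if a bystander was moved more than 20 mm (distance of any of box_a, nut_plate, pliers, driver, jar, box_b, gland from where it was at the start of the episode above 0.02 m).
It also fails if it takes over 54 s, if anything falls off the work surface, if the arm or the gripper's body presses on something with over 40 N, if the wrist force passes 120 N, or if a joint passes its speed limit or range.

## Robot

A 6-joint arm with a two-finger parallel gripper is mounted at the origin on the work surface. World frame = base frame: x ahead of the robot, y to its left, z up, the work surface at z = 0. Lengths are in m, angles in rad, forces in N, time in s.
With the tool pointing down it reaches from about 0.425 to 1.125 m from the base axis. Payload 14.9 kg.
Tool frame: the origin (TCP) lies on the centre line of the jaws, within the pads' length; the fingertips stand 17 mm ahead of it and the grasp point (between the pads) lies 2 mm behind it (r.tips_ahead is the distance from the TCP to the fingertips, in m); z points along the fingers, y is the line along which they close (so a half turn about z gives the same grasp; the last joint's range is limited). The gripper opens to 91 mm and grips with 3 to 60 N. Pads are 32 mm wide; open, the fingers measure 118 mm over their backs; the gripper's body (76 mm by 178 mm) begins 60 mm behind the grasp point.
Start: joints at [-1.191, 0.379, 1.734, -0, 1.028, -0.033], TCP at [0.281, -0.641, 0.205] pointing down, gripper open.
Joint ranges: [-2.77, 2.77], [-0.74, 2.19], [0, 2.66], [-1.06, 4.2], [0.31, 2.87], [-3.08, 3.08]. Speed limits (rad/s): [1.89, 1.89, 2.39, 3.14, 3.14, 3.14].

## Interface

Orientations are given as a unit quaternion [x, y, z, w].
In Python, from cell import r gives the robot as it stands. The module is installed in compiled form; this text tells all that it offers.
- The arm moves only by the tool servo_tool, never from a script. Its argument "commands" is a list of rows, each a list of 7 numbers: the shift along the tool's x, y, z in m, then the turn, a rotation vector about the tool's x, y, z in degrees, then the gripper's target within -1 to 1 (fully open at 1, half-way at 0, shut at -1). A call has 1 to 5 rows; each row shifts and turns the commanded pose from where the row before left it, along the tool's axes as they then stand; what a row does not reach is not made up. A row lasts 1/10 s, in which the tool goes at most 50 mm and 8.59 degrees, less where a joint would pass 70% of its speed; a pose out of reach is approached as far as the arm can. A call is refused whole if a number of a shift passes 0.05 or a number of a turn 8.59, either way. A call with a gripper value outside its range is refused whole. The fingers move at their own pace and stop on an object; "newtons" is the grip in N (left out, the last holds). Time passes only in rows, so rows that do not move let the fingers close. It gives the time, the measured TCP pose, the force, the opening and the grip force at its end, in the units of the state.
- r.observe(): the state, without advancing time (a new reading comes with each control period).
- r.read_camera(name): name is "side" or "top"; returns a dict with "img" (384x512x3 uint8, red, green, blue), "intrinsics" (3x3 intrinsics, pixels), "R" (3x3) and "t" (3): a world point X has camera coordinates R X + t. Camera axes: x right, y down, z forward; pixel columns grow to the right and rows downward; lengths in m; the calibration is good to about 2 mm. A picture is of the moment at which its call begins. There is no depth.
- r.close_job(): hands the job in; it is judged then, once.
Trained networks look in a picture, given as the dict that the camera call returned (one of the last four; its "shot" number tells which), for a name from the list of things; names that differ only in an ending like _2 or _b are one class to them, and where a whole thing is asked for, a point or a joint stands for the part that bears it (a point fixed in the world has none). Each returns a list of dicts, best first, with "score" (0 to 1); they miss things now and then, are a little off and sometimes report something else, mostly with a low value. They report only what shows in the picture. A call takes as long as a camera call.
- r.find_in(picture, target): "position" ([x, y, z] in m, in world coordinates, good to about 4 mm: the middle of the surface that is visible of it).
- r.outline_of(picture, target): "region" (384x512 bool, what is visible of it).
The state is a dict: "time": time; "joint_pos": joint angles; "joint_vel": joint speeds; "joint_torque": joint torques, N m; "tcp_pos": TCP position; "orientation": TCP orientation; "wrist_force": force on the tool from outside, world axes, zero at the start; "moment": the same for the moment, N m; "finger_gap": finger opening in m; "grasp_force": force on a finger pad.
Only numpy, scipy, OpenCV 4.12 (cv2) and the standard library are available. Lean on these libraries where they do the work, as an engineer would, in place of code of your own. Each camera call takes 0.05 s, during which the arm holds its last target. There are 200 camera calls.

## Working session

There is one attempt and no reset: what is moved stays moved. The work goes in short steps, Python scripts to look and compute and a tool call to move; the robot and the scene stay as the last step left them, time stands still between calls to the robot, and variables do not carry over. Pictures are saved under pics/ and viewed, at most 10 in all, crops included, and the job is handed in when it is done.

Besides the shell and the picture viewer there is one more tool, called after "Call:" as name(argument=value, ...) on one line, values as JSON. servo_tool: Moves the arm, as the interface text tells. Its arguments: {"type":"object","properties":{"commands":{"type":"array","items":{"type":"array","items":{"type":"number"}}},"newtons":{"type":"number"}},"required":["commands"]}

```bash
mkdir -p pics; python3 - <<'E'
from cell import r
import cv2,numpy as np
s=r.observe();print(s['time'],s['tcp_pos'],s['orientation'],s['wrist_force'],s['finger_gap'],r.tips_ahead)
ims=[]
for c in('side','top'):
    p=r.read_camera(c);ims.append(p['img'][...,::-1])
    for n in('grip','pin_top','bolt','boss','box_a','nut_plate','gland','jar'):
        print(c,n,[(np.round(d['position'],3),round(d['score'],2)) for d in r.find_in(p,n)[:2]])
cv2.imwrite('pics/a.png',cv2.resize(np.vstack(ims),(0,0),fx=.78,fy=.78))
print(r.observe()['time'])
E
```

```text
0.0 [ 0.28069157 -0.64083468  0.20420731] [ 9.78774228e-01  2.04940804e-01 -7.93050379e-05 -5.21024104e-04] [-0.28792085 -0.06070331  0.77750829] 0.09110467422013609 0.017
side grip [(array([0.565, 0.14 , 0.173]), 0.5), (array([ 0.605, -0.045,  0.052]), 0.46)]
side pin_top [(array([0.574, 0.131, 0.134]), 0.75)]
side bolt [(array([0.574, 0.132, 0.139]), 0.88), (array([ 0.524, -0.478,  0.021]), 0.46)]
side boss [(array([0.573, 0.103, 0.038]), 0.98)]
side box_a [(array([0.439, 0.065, 0.05 ]), 0.74), (array([0.61 , 0.451, 0.038]), 0.62)]
side nut_plate [(array([0.716, 0.132, 0.024]), 0.66)]
side gland [(array([0.572, 0.134, 0.14 ]), 0.64), (array([ 0.604, -0.048,  0.048]), 0.61)]
side jar []
top grip [(array([0.576, 0.127, 0.183]), 0.37), (array([ 0.356, -0.445,  0.081]), 0.25)]
top pin_top [(array([ 0.357, -0.446,  0.079]), 0.47)]
top bolt [(array([0.584, 0.097, 0.14 ]), 0.8)]
top boss [(array([0.588, 0.076, 0.024]), 0.97)]
top box_a [(array([0.615, 0.452, 0.03 ]), 0.84), (array([0.441, 0.069, 0.019]), 0.63)]
top nut_plate [(array([0.724, 0.13 , 0.023]), 0.63)]
top gland [(array([ 0.611, -0.056,  0.054]), 0.49)]
top jar [(array([0.586, 0.098, 0.139]), 0.61), (array([ 0.358, -0.444,  0.078]), 0.6)]
0.9
```

View pics/a.png

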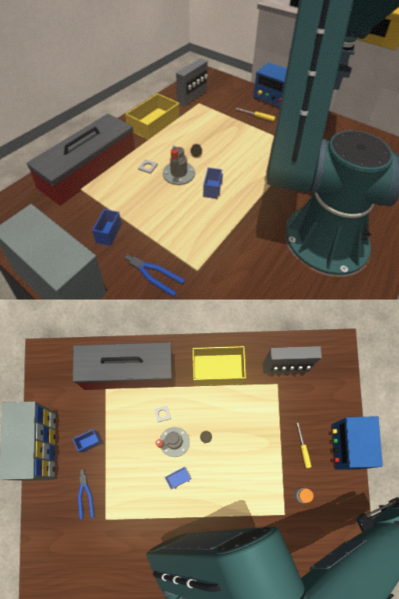

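```bash
cat > h.py <<'E'
import cv2,numpy as np
def P(p): return p['intrinsics']@np.c_[p['R'],p['t']]
def red(p):
    h=cv2.cvtColor(p['img'],cv2.COLOR_RGB2HSV);m=((h[...,0]<8)|(h[...,0]>172))&(h[...,1]>130)&(h[...,2]>60)
    return m
def proj(p,X):
    q=P(p)@np.r_[X,1];return q[:2]/q[2]
def onplane(p,uv,z):
    d=p['R'].T@np.linalg.solve(p['intrinsics'],np.r_[uv,1]);c=-p['R'].T@p['t'];return c+d*(z-c[2])/d[2]
def grip(ps,X0):
    c=[]
    for p in ps:
        m=red(p).astype(np.uint8);u=proj(p,X0);n,l,st,ce=cv2.connectedComponentsWithStats(m)
        k=[i for i in range(1,n) if st[i,4]>8 and np.linalg.norm(ce[i]-u)<25]
        print([(ce[i].round(1),st[i].tolist()) for i in k],'guess',u.round(1))
        i=max(k,key=lambda i:st[i,4]);c.append(st[i,:2]+(st[i,2:4]-1)/2.)
    X=cv2.triangulatePoints(P(ps[0]),P(ps[1]),c[0].astype(float),c[1].astype(float));return (X[:3]/X[3]).ravel()
E
python3 - <<'E'
from cell import r
from h import *
ps=[r.read_camera(c) for c in('side','top')]
print('grip',grip(ps,np.array([.575,.13,.165])))
out=[]
for p in ps:
    u=proj(p,[.58,.09,.08]).astype(int)
    for n in('boss','bolt'):
        o=r.outline_of(p,n)
        if o:
            m=o[0]['region'].astype(np.uint8);ys,xs=np.nonzero(m);print(n,o[0]['score'],xs.min(),xs.max(),ys.min(),ys.max())
            if n=='boss':
                c=max(cv2.findContours(m,0,1)[0],key=len).reshape(-1,2).astype(float)
                w=np.array([onplane(p,a,.022)[:2] for a in c]);
                from scipy.optimize import least_squares
                f=least_squares(lambda x:np.hypot(*(w-x).T)-.066,w.mean(0),loss='soft_l1',f_scale=.002);print('boss c',f.x,np.abs(f.fun).mean())
    im=p['img'][u[1]-35:u[1]+35,u[0]-45:u[0]+45,::-1];out.append(cv2.resize(im,(0,0),fx=8,fy=8,interpolation=cv2.INTER_CUBIC)[:, :400] if 0 else cv2.resize(im,(400,311)))
    print('crop org',u-[45,35])
cv2.imwrite('pics/b.png',np.hstack(out))
E
```

```text
[(array([223.4, 197.1]), [220, 191, 8, 13, 80])] guess [223.6 197.6]
[(array([204.6, 183.9]), [200, 179, 9, 9, 38])] guess [203.5 184.5]
grip [0.57877561 0.12786225 0.16402125]
boss 0.67 210 250 186 236
boss c [0.60333933 0.07310594] 0.024522942001016707
bolt 0.67 219 236 185 211
crop org [186 175]
boss 0.25 98 119 220 280
boss c [0.37265116 0.5050884 ] 0.02091470905236992
bolt 0.86 199 228 170 189
crop org [173 150]
```

View pics/b.png

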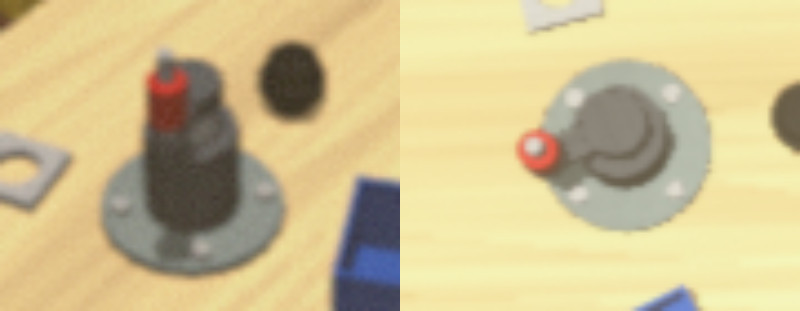

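```bash
python3 - <<'E'
from cell import r
from h import *
s,t=[r.read_camera(c) for c in('side','top')]
print('flange',onplane(t,[223.9,182.7],.02)[:2],'hub',onplane(t,[221.8,177.2],.138)[:2],'flange side',onplane(s,[229.5,221],.022)[:2])
print('pintop',onplane(t,[173+135/4.444,150+146/4.444],.204)[:2],'pintop side',onplane(s,[186+164/4.444,175+52/4.444],.204)[:2])
print('grip top',onplane(t,[204,183],.175)[:2],'grip side',onplane(s,[223.4,197.1],.165)[:2])
for p in(s,t): print('cam',-p['R'].T@p['t'])
E
```

```text
flange [0.59798818 0.07628719] hub [0.59988534 0.07548554] flange side [0.59601128 0.08236723]
pintop [0.57504929 0.1262748 ] pintop side [0.57737541 0.12870366]
grip top [0.57839659 0.12742551] grip side [0.57690464 0.12876057]
cam [-0.11595225  0.91276696  1.08642959]
cam [ 0.3971915  -0.01358404  1.54377694]
```

Call:
servo_tool(commands=[[0.029,-0.029,-0.01,0,0,0,1],[0.029,-0.029,-0.01,0,0,0,1],[0.029,-0.029,-0.01,0,0,0,1],[0.029,-0.029,-0.01,0,0,0,1],[0.029,-0.029,-0.01,0,0,0,1]], newtons=20)

```text
time: 1.8
tcp_pos: [0.3558, -0.4487, 0.2552]
orientation: [0.979, 0.205, 0.0, 0.0]
wrist_force: [0.3, -0.1, 0.2]
finger_gap: 0.0913
grasp_force: 0.0
```

Call:
servo_tool(commands=[[0.029,-0.029,0,0,0,0,1],[0.029,-0.029,0,0,0,0,1],[0.029,-0.029,0,0,0,0,1],[0.029,-0.029,0,0,0,0,1],[0.029,-0.029,0,0,0,0,1]])

```text
time: 2.3
tcp_pos: [0.4304, -0.2577, 0.255]
orientation: [0.979, 0.205, 0.0, 0.0]
wrist_force: [0.5, -0.0, 0.3]
finger_gap: 0.0909
grasp_force: 0.0
```

Call:
servo_tool(commands=[[0.029,-0.029,0,0,0,0,1],[0.029,-0.029,0,0,0,0,1],[0.029,-0.029,0,0,0,0,1],[0.029,-0.029,0,0,0,0,1],[0.029,-0.029,0,0,0,0,1]])

```text
time: 2.8
tcp_pos: [0.5052, -0.0666, 0.2551]
orientation: [0.979, 0.205, 0.0, 0.0]
wrist_force: [0.1, -0.1, 0.2]
finger_gap: 0.0911
grasp_force: 0.0
```

Call:
servo_tool(commands=[[0.029,-0.029,0,0,0,0,1],[0.029,-0.029,0,0,0,0,1],[0.029,-0.029,0,0,0,0,1],[0.02,-0.02,0,0,0,0,1],[0,0,0,0,0,0,1]])

```text
time: 3.3
tcp_pos: [0.5607, 0.0753, 0.2549]
orientation: [0.979, 0.206, 0.0, -0.0]
wrist_force: [0.5, -0.0, 0.5]
finger_gap: 0.091
grasp_force: 0.0
```

Call:
servo_tool(commands=[[0.018,-0.0205,0,0,0,0,1],[0.0177,-0.0205,0,0,0,0,1],[0,0,0.03,0,0,0,1],[0,0,0.03,0,0,0,1],[0,0,0.029,0,0,0,1]])

```text
time: 3.8
tcp_pos: [0.5759, 0.1241, 0.1649]
orientation: [0.979, 0.205, 0.0, 0.0]
wrist_force: [1.1, 0.1, 0.0]
finger_gap: 0.0913
grasp_force: 0.0
```

```bash
python3 - <<'E'
from cell import r
from h import *
p,q=r.read_camera('side'),r.read_camera('top')
print(r.observe()['tcp_pos'],r.observe()['wrist_force'])
u=proj(p,[.577,.127,.16]).astype(int);v=proj(q,[.577,.127,.16]).astype(int)
f=lambda p,u:cv2.resize(p['img'][u[1]-35:u[1]+35,u[0]-45:u[0]+45,::-1],(400,311))
cv2.imwrite('pics/c.png',np.hstack([f(p,u),f(q,v)]))
E
```

```text
[0.57375722 0.12362809 0.1625344 ] [-0.03929893  0.15005126  0.19892128]
```

View pics/c.png

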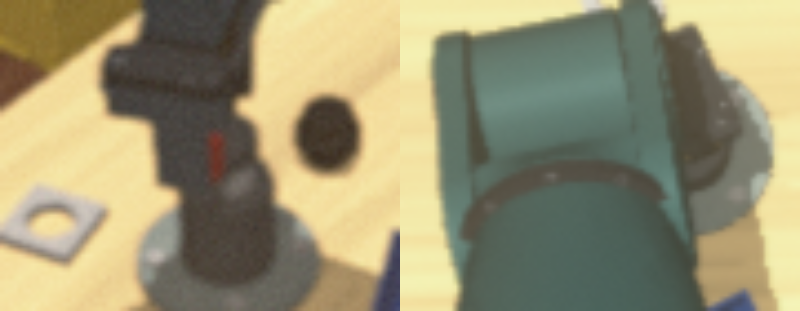

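The side view shows the red sleeve (217,157 in the crop) between the open fingers, and the top view is blocked by the wrist. I'll centre on the sleeve and close.

Call:
servo_tool(commands=[[0.004,-0.002,-0.003,0,0,0,1],[0,0,0,0,0,0,0],[0,0,0,0,0,0,-0.3],[0,0,0,0,0,0,-1],[0,0,0,0,0,0,-1]], newtons=20)

```text
time: 4.4
tcp_pos: [0.5792, 0.128, 0.1694]
orientation: [0.979, 0.205, 0.0, 0.0]
wrist_force: [-0.7, 0.6, 0.7]
finger_gap: 0.0624
grasp_force: 0.0
```

Call:
servo_tool(commands=[[0,0,0,0,0,0,-1],[0,0,0,0,0,0,-1],[0,0,0,0,0,0,-1],[0,0,0,0,0,0,-1]])

```text
time: 4.8
tcp_pos: [0.5787, 0.1283, 0.1688]
orientation: [0.979, 0.205, -0.0, -0.0]
wrist_force: [-6.7, 15.3, 1.1]
finger_gap: 0.0301
grasp_force: 9.2
```

Call:
servo_tool(commands=[[0,0,0,0,0,0,-1],[0,0,0,0,0,0,-1],[0,0,0,0,0,0,-1]])

```text
time: 5.1
tcp_pos: [0.578, 0.1296, 0.1686]
orientation: [0.979, 0.205, -0.001, -0.001]
wrist_force: [-5.7, 15.6, 2.1]
finger_gap: 0.0267
grasp_force: 20.0
```

Call:
servo_tool(commands=[[0,-0.002,0,0,0,0,-1],[0,0,0,0,0,0,-1],[0,0,0,0,0,0,-1]])

```text
time: 5.4
tcp_pos: [0.5779, 0.13, 0.1687]
orientation: [0.979, 0.205, -0.0, -0.0]
wrist_force: [-2.2, 4.9, -0.4]
finger_gap: 0.0267
grasp_force: 20.0
```

```bash
python3 - <<'E'
import numpy as np
p=np.radians(87.25+np.arange(0,181,9));d=np.round(55*np.diff(np.c_[np.cos(p),-np.sin(p)],axis=0)/1000,4)
for i,x in enumerate(d):print(i+1,(i+1)*9,x)
E
```

```text
1 9 [-0.0086  0.0003]
2 18 [-0.0085  0.0016]
3 27 [-0.0081  0.0029]
4 36 [-0.0076  0.0042]
5 45 [-0.0068  0.0053]
6 54 [-0.0059  0.0063]
7 63 [-0.0049  0.0071]
8 72 [-0.0037  0.0078]
9 81 [-0.0024  0.0083]
10 90 [-0.0011  0.0086]
11 99 [0.0003 0.0086]
12 108 [0.0016 0.0085]
13 117 [0.0029 0.0081]
14 126 [0.0042 0.0076]
15 135 [0.0053 0.0068]
16 144 [0.0063 0.0059]
17 153 [0.0071 0.0049]
18 162 [0.0078 0.0037]
19 171 [0.0083 0.0024]
20 180 [0.0086 0.0011]
```

Call:
servo_tool(commands=[[-0.0086,-0.0006,0,0,0,0,-1],[-0.0085,0.0016,0,0,0,0,-1],[0,0,0,0,0,0,-1]], newtons=25)

```text
time: 5.7
tcp_pos: [0.5631, 0.1208, 0.1692]
orientation: [0.979, 0.205, 0.001, 0.001]
wrist_force: [3.0, -6.7, 0.7]
finger_gap: 0.0265
grasp_force: 25.0
```

Call:
servo_tool(commands=[[-0.0081,0.0039,0,0,0,0,-1],[-0.0076,0.0042,0,0,0,0,-1],[-0.0068,0.0053,0,0,0,0,-1],[0,0,0,0,0,0,-1]])

```text
time: 6.1
tcp_pos: [0.5489, 0.0995, 0.1698]
orientation: [0.979, 0.205, 0.002, 0.001]
wrist_force: [7.9, -5.7, 0.1]
finger_gap: 0.027
grasp_force: 25.0
```

Call:
servo_tool(commands=[[-0.0051,0.0076,0,0,0,0,-1],[-0.0049,0.0071,0,0,0,0,-1],[0,0,0,0,0,0,-1]])

```text
time: 6.4
tcp_pos: [0.5456, 0.0821, 0.1698]
orientation: [0.979, 0.205, 0.002, 0.001]
wrist_force: [7.0, -3.5, 0.7]
finger_gap: 0.0265
grasp_force: 25.0
```

```bash
cat >> h.py <<'E'
def centre(r):
    s=r.observe();print(s['time'],s['tcp_pos'].round(4),s['wrist_force'].round(1),s['moment'].round(2),s['grasp_force'])
E
python3 - <<'E'
from cell import r
from h import *
p=r.read_camera('side');centre(r)
u=proj(p,[.565,.1,.16]).astype(int)
cv2.imwrite('pics/d.png',cv2.resize(p['img'][u[1]-35:u[1]+35,u[0]-45:u[0]+45,::-1],(720,560)))
E
```

```text
6.45 [0.5456 0.0823 0.1697] [ 6.8 -3.5  2.3] [-0.83 -1.42 -0.  ] 24.98124897480011
```

View pics/d.png

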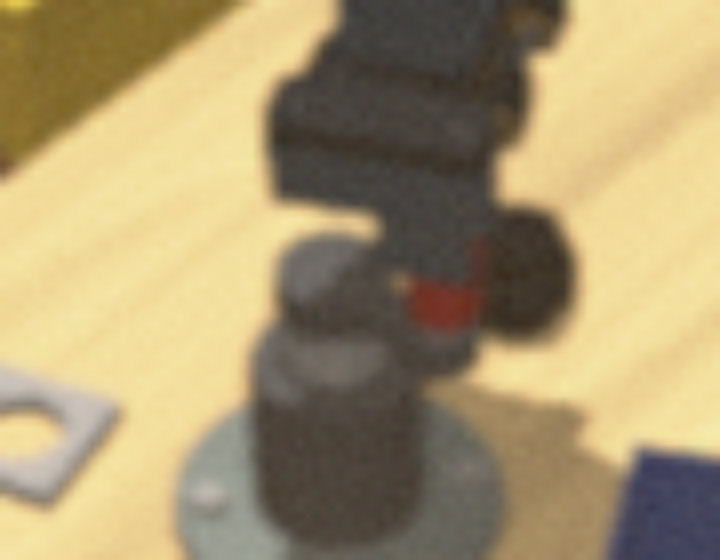

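Call:
servo_tool(commands=[[-0.0027,0.0083,0,0,0,0,-1],[-0.0024,0.0083,0,0,0,0,-1]])

```text
time: 6.65
tcp_pos: [0.5473, 0.0657, 0.1694]
orientation: [0.979, 0.205, 0.002, 0.0]
wrist_force: [10.6, 6.3, -2.4]
finger_gap: 0.0266
grasp_force: 25.0
```

Call:
servo_tool(commands=[[0.001,0,0,0,0,0,-1],[0,0,0,0,0,0,-1]])

```text
time: 6.85
tcp_pos: [0.5477, 0.0657, 0.1692]
orientation: [0.979, 0.205, 0.001, 0.0]
wrist_force: [4.8, -2.2, 2.2]
finger_gap: 0.0266
grasp_force: 25.0
```

```bash
python3 - <<'E'
from cell import r
from h import *
p=r.read_camera('side');centre(r)
u=proj(p,[.565,.1,.16]).astype(int)
cv2.imwrite('pics/e.png',cv2.resize(p['img'][u[1]-35:u[1]+35,u[0]-45:u[0]+45,::-1],(720,560)))
E
```

```text
6.9 [0.5477 0.0659 0.1692] [ 3.9 -2.3  2. ] [-0.66 -0.86 -0.03] 24.98111128807068
```

View pics/e.png

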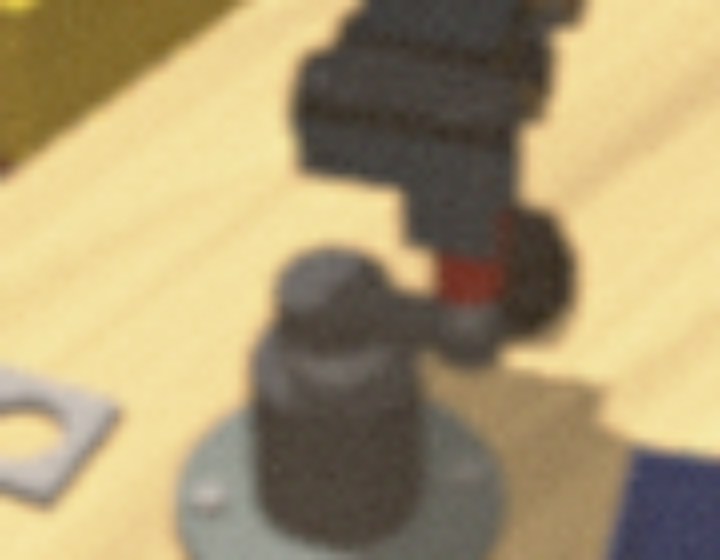

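```bash
python3 - <<'E'
from cell import r
from h import *
d,e=[cv2.imread(f'pics/{k}.png') for k in 'de']
t=d[225:300,270:345]
m=cv2.matchTemplate(e[180:340,240:380],t,cv2.TM_CCOEFF_NORMED);print('hub shift',np.array(cv2.minMaxLoc(m)[3])-[30,45],m.max())
t=d[400:540,200:420];m=cv2.matchTemplate(e[380:560,180:440],t,cv2.TM_CCOEFF_NORMED);print('boss shift',np.array(cv2.minMaxLoc(m)[3])-20)
p=r.read_camera('side');centre(r)
print('8mm =',8*(proj(p,[.599,.078,.13])-proj(p,[.599,.078,.138])), 'hub top px at .138/.132',[proj(p,[.599,.078,z]) for z in(.14,.132)])
print(proj(p,[.565,.1,.16]).astype(int)-[45,35])
E
```

```text
hub shift [ 0 15] 0.99546474
boss shift [0 0]
6.95 [0.5476 0.0661 0.1692] [ 4.4 -2.3  1.6] [-0.64 -0.88 -0.  ] 24.98138040304184
8mm = [ 0.43583561 16.05088359] hub top px at .138/.132 [array([228.88141339, 191.54060438]), array([228.93598803, 193.55047054])]
[187 159]
```

```bash
python3 - <<'E'
import numpy as np
from scipy.optimize import least_squares
w=np.array([[.5779,.130],[.5631,.1208],[.5489,.0995],[.5456,.0822],[.5476,.0659]])
f=least_squares(lambda c:np.hypot(*(w-c).T)-.055,[.6,.08]);c=f.x;print(c,f.fun*1e3)
v=w[-1]-c;a=np.degrees(np.arctan2(v[1],v[0]));print('theta',a)
p=np.radians(a-23.65-np.arange(0,370,9));d=np.round(.055*np.diff(np.c_[np.cos(p),-np.sin(p)],axis=0),4)
for i in range(0,41,5):print(i*9,d[i:i+5].tolist())
E
```

```text
[0.60054658 0.08019477] [-0.28776427  0.23613947  0.13674746 -0.01684587 -0.15767773]
theta -164.8912412723396
0 [[0.0019, -0.0084], [0.0032, -0.008], [0.0045, -0.0074], [0.0056, -0.0066], [0.0065, -0.0057]]
45 [[0.0073, -0.0046], [0.0079, -0.0034], [0.0084, -0.0021], [0.0086, -0.0007], [0.0086, 0.0006]]
90 [[0.0084, 0.0019], [0.008, 0.0032], [0.0074, 0.0045], [0.0066, 0.0056], [0.0057, 0.0065]]
135 [[0.0046, 0.0073], [0.0034, 0.0079], [0.0021, 0.0084], [0.0007, 0.0086], [-0.0006, 0.0086]]
180 [[-0.0019, 0.0084], [-0.0032, 0.008], [-0.0045, 0.0074], [-0.0056, 0.0066], [-0.0065, 0.0057]]
225 [[-0.0073, 0.0046], [-0.0079, 0.0034], [-0.0084, 0.0021], [-0.0086, 0.0007], [-0.0086, -0.0006]]
270 [[-0.0084, -0.0019], [-0.008, -0.0032], [-0.0074, -0.0045], [-0.0066, -0.0056], [-0.0057, -0.0065]]
315 [[-0.0046, -0.0073], [-0.0034, -0.0079], [-0.0021, -0.0084], [-0.0007, -0.0086], [0.0006, -0.0086]]
360 [[0.0019, -0.0084]]
```

Call:
servo_tool(commands=[[0.0027,-0.0078,0,0,0,0,-1],[0.0032,-0.008,0,0,0,0,-1],[0.0045,-0.0074,0,0,0,0,-1],[0.0056,-0.0066,0,0,0,0,-1],[0.0065,-0.0057,0,0,0,0,-1]])

```text
time: 7.45
tcp_pos: [0.5536, 0.1088, 0.1686]
orientation: [0.979, 0.205, -0.0, 0.0]
wrist_force: [3.2, -5.2, -2.7]
finger_gap: 0.0267
grasp_force: 25.0
```

Call:
servo_tool(commands=[[0.0073,-0.0039,0,0,0,0,-1],[0.0079,-0.0034,0,0,0,0,-1],[0.0084,-0.0021,0,0,0,0,-1],[0.0086,-0.0007,0,0,0,0,-1],[0.0086,0.0006,0,0,0,0,-1]])

```text
time: 7.95
tcp_pos: [0.5876, 0.1336, 0.1686]
orientation: [0.979, 0.205, -0.0, -0.0]
wrist_force: [-3.2, 0.0, -2.9]
finger_gap: 0.0263
grasp_force: 25.0
```

Call:
servo_tool(commands=[[0.0084,0.0019,0,0,0,0,-1],[0.008,0.0032,0,0,0,0,-1],[0.0074,0.0045,0,0,0,0,-1],[0.0066,0.0056,0,0,0,0,-1],[0.0057,0.0065,0,0,0,0,-1]])

```text
time: 8.45
tcp_pos: [0.6298, 0.1273, 0.1688]
orientation: [0.979, 0.205, 0.0, 0.0]
wrist_force: [-3.1, 0.2, -2.6]
finger_gap: 0.0266
grasp_force: 25.0
```

Call:
servo_tool(commands=[[0.0046,0.0073,0,0,0,0,-1],[0.0034,0.0079,0,0,0,0,-1],[0.0021,0.0084,0,0,0,0,-1],[0.0007,0.0086,0,0,0,0,-1],[-0.0006,0.0086,0,0,0,0,-1]])

```text
time: 8.95
tcp_pos: [0.6546, 0.0936, 0.1686]
orientation: [0.979, 0.205, -0.0, -0.0]
wrist_force: [-6.2, 1.1, -3.4]
finger_gap: 0.0264
grasp_force: 25.0
```

Slight inward pull; correct by about 0.8 mm along −x.

Call:
servo_tool(commands=[[-0.0026,0.0081,0,0,0,0,-1],[-0.0032,0.008,0,0,0,0,-1],[-0.0045,0.0074,0,0,0,0,-1],[-0.0056,0.0066,0,0,0,0,-1],[-0.0065,0.0057,0,0,0,0,-1]])

```text
time: 9.45
tcp_pos: [0.6484, 0.052, 0.1689]
orientation: [0.979, 0.205, 0.0, -0.0]
wrist_force: [-4.6, 4.1, -2.7]
finger_gap: 0.0261
grasp_force: 25.0
```

Call:
servo_tool(commands=[[-0.0076,0.0039,0,0,0,0,-1],[-0.0079,0.0034,0,0,0,0,-1],[-0.0084,0.0021,0,0,0,0,-1],[-0.0086,0.0007,0,0,0,0,-1],[-0.0086,-0.0006,0,0,0,0,-1]])

```text
time: 9.95
tcp_pos: [0.6144, 0.027, 0.1691]
orientation: [0.979, 0.205, 0.0, 0.0]
wrist_force: [2.1, 3.2, -2.5]
finger_gap: 0.0263
grasp_force: 25.0
```

Call:
servo_tool(commands=[[-0.0084,-0.0019,0,0,0,0,-1],[-0.008,-0.0032,0,0,0,0,-1],[-0.0074,-0.0045,0,0,0,0,-1],[-0.0066,-0.0056,0,0,0,0,-1],[-0.0057,-0.0065,0,0,0,0,-1]])

```text
time: 10.45
tcp_pos: [0.5724, 0.033, 0.1689]
orientation: [0.979, 0.205, 0.0, 0.0]
wrist_force: [3.8, 3.4, -3.0]
finger_gap: 0.0265
grasp_force: 25.0
```

Call:
servo_tool(commands=[[-0.0044,-0.0077,0,0,0,0,-1],[-0.0034,-0.0079,0,0,0,0,-1],[-0.0021,-0.0084,0,0,0,0,-1],[-0.0007,-0.0086,0,0,0,0,-1],[0.0006,-0.0086,0,0,0,0,-1]])

```text
time: 10.95
tcp_pos: [0.5472, 0.0672, 0.169]
orientation: [0.979, 0.205, 0.0, 0.0]
wrist_force: [5.9, -0.3, -3.4]
finger_gap: 0.0267
grasp_force: 25.0
```

Call:
servo_tool(commands=[[0.0019,-0.0084,0,0,0,0,-1],[0,0,0,0,0,0,-1],[0,0,0,0,0,0,-1],[0,0,0,0,0,0,-1]])

```text
time: 11.35
tcp_pos: [0.5458, 0.0758, 0.169]
orientation: [0.979, 0.205, 0.0, -0.0]
wrist_force: [4.3, 3.2, -2.1]
finger_gap: 0.0267
grasp_force: 25.0
```

```bash
python3 - <<'E'
from cell import r
from h import *
p=r.read_camera('side');centre(r)
u=np.array([187+45,159+35])
cv2.imwrite('pics/f.png',cv2.resize(p['img'][159:229,187:277,::-1],(720,560)))
d,e=[cv2.imread(f'pics/{k}.png') for k in 'ef']
t=d[240:310,270:345]
m=cv2.matchTemplate(e[200:380,240:380],t,cv2.TM_CCOEFF_NORMED);print('hub shift (16/8mm)',np.array(cv2.minMaxLoc(m)[3])-[30,40],m.max())
E
```

```text
11.4 [0.5459 0.0758 0.169 ] [ 4.3  2.5 -2.7] [ 0.43 -0.91  0.04] 24.96925413608551
hub shift (16/8mm) [ 0 16] 0.9906121
```

View pics/f.png

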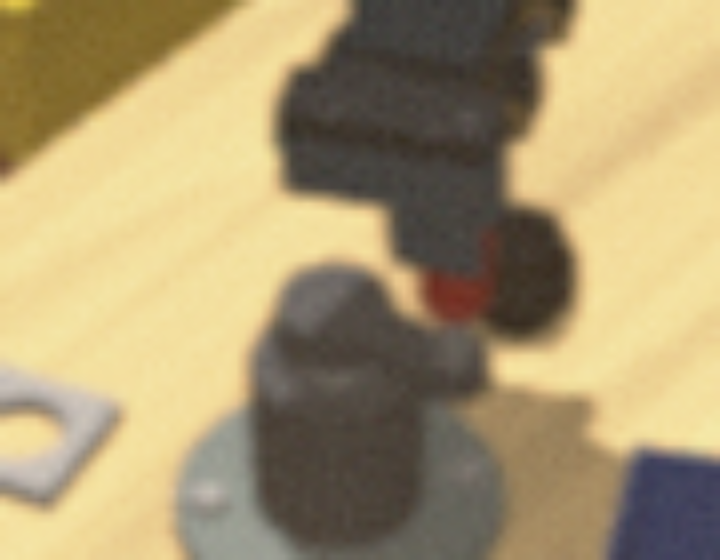

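The hub top (display row 264, up from 248 in the last picture) has sunk about 8 mm since the drop. The sleeve is still held and everything is at rest, so I'm handing in.

```bash
python3 -c "
from cell import r
print(r.close_job())"
```

```text
the job is handed in; nothing more can be done
None
```

I turned the bolt backward until it dropped off the thread start (the camera showed the hub fall about 7.5 mm), then forward one turn, sinking it about 8 mm more; I handed in at 11.4 s, standing still and holding the red handle with 25 N, and the hand-in gave no verdict.

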